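# Find the heavy canister on the pan balance and clamp it

## Task

One of the two identical closed canisters is the heavy counterweight. Set them gently on opposite pans of the balance, let go and let the canisters alone tip the beam; then lay the one whose side drops in the holder's cradle, leaving the lighter one on its raised pan and the beam as it tipped. Last, lift the sprung clamp bar, turn it fully in over the canister and lower it so that it presses on it; do not push the beam by hand or knock the things nearby.

Things in the scene. Friction and masses are not known exactly. Their poses are not given: they have to be found in the camera images.
- canister_1: Closed metal canister lying on its side: round body 36 mm dia, 84 mm long, between two dark hexagonal caps 12 mm thick, 44 mm across flats (108 mm in all). Origin at its middle on the axis, x along the axis; 22 mm up when on the worktop. Pinch across the body at mid-length. Hidden contents: one canister weighs 55-70 g, the other 180-240 g, at random; unseen. A loose core shifts up to 3 mm.
- canister_2: The other canister, alike in every visible respect and in size and axes; see canister_1.
- balance: Grey base of the balance, plate 100 x 150 x 10 mm, fixed on the worktop; origin under its centre, y along the beam (left pan at +y), z up. The beam pivots about its x axis 52 mm above the worktop.
- beam (a joint): Beam tilt, rad: positive = right (-y) pan down, left pan up; negative = left pan down; stops at +-0.14. Stiff pivot: about 0.9 N at a pan moves it, and it stays where it is left. With a canister on each pan the heavier always tips it, within 1.5 s. The lighter alone does not move it, so it stays tipped when the heavier is taken off.
- pan_left (a point): Left (+y) pan, 120 mm from the pivot: where a seated canister's middle lies; its axis along the point's x. Moves with the beam, 17 mm up or down. A pan is two 90-degree V saddles, 10 mm wide, at +-30 mm along x (50 mm free between for fingers); the caps hang outside with 7 mm play each way. Saddle walls end about 6 mm below this point; crossbar and beam top lie 31 mm below it.
- pan_right (a point): The same point on the right (-y) pan.
- holder: Grey base plate 100 x 165 x 10 mm of the clamp holder, fixed on the worktop; origin at worktop height below the middle of the cradle; x along the cradle, z up.
- cradle (a point): Where a seated canister's middle lies in the holder, 45 mm above the worktop, its axis along the point's x. The cradle is two V saddles like those of a pan (50 mm free between them); the plate's top is 35 mm below this point.
- post (a point): Foot, at worktop height, of the vertical post (12 mm thick, 100 mm tall) about which the clamp bar swings and along which it slides; 75 mm to the -y side of the cradle's middle in the holder's frame.
- clamp_swing (a joint): Swing of the clamp bar about the post, rad: 0 = stop, bar straight across the cradle along the holder's +y; positive = turned aside toward the holder's +x (1.5 at most). Closing turns it anticlockwise seen from above. Light friction keeps it where it is left.
- clamp_lift (a joint): How far the bar is lifted, m: 0 = down, 0.03 = top stop. A spring presses it down, about 3 N at 0 and 6 N at the top. At 0 its underside is 3.5 mm lower than the top of a seated canister, so closed on one it reads about 0.0035; lift it at least 8 mm to swing it in freely. It springs down when let go.
- clamp_knob (a point): Centre of the top face of the clamp bar's black round knob (16 mm dia, 26 mm tall, foot 7 mm above the bar), 115 mm from the post's axis; 103 mm above the worktop when the bar is down. Moves with the bar.
- bench_timer: Bystander: white bench timer 62 x 68 x 22 mm; origin under its centre. Leave alone.
- lancet_carton: Bystander: small printed carton 54 x 95 x 41 mm; origin under its centre. Leave alone.
- note_pad: Bystander: note pad 68 x 68 x 16 mm; origin under its centre. Leave alone.

How it is judged (in metres and radians):
On the way, in this order (a step that is already met when the one before it is completed fails the run):
1. both canisters lie on opposite pans, let go, and the beam has come to rest tipped to one side ((((distance between canister_1 and pan_left below 0.012 m and angle between the x axis of canister_1 and the x axis of pan_left, either way round below 0.15 rad) and (distance between canister_2 and pan_right below 0.012 m and angle between the x axis of canister_2 and the x axis of pan_right, either way round below 0.15 rad)) or ((distance between canister_2 and pan_left below 0.012 m and angle between the x axis of canister_2 and the x axis of pan_left, either way round below 0.15 rad) and (distance between canister_1 and pan_right below 0.012 m and angle between the x axis of canister_1 and the x axis of pan_right, either way round below 0.15 rad))) and (value of joint beam above 0.11 rad or value of joint beam below -0.11 rad) and velocity of joint beam between -0.03 and 0.03 rad/s and contact force between the fingers and canister_1 below 0.05 N and contact force between the fingers and canister_2 below 0.05 N and contact force between the fingers and balance below 0.05 N), for 0.3 s.
2. the canister from the dropped side lies in the cradle, let go, the other still on its raised pan, the beam still tipped, the clamp bar still aside ((((distance between canister_1 and cradle below 0.012 m and angle between the x axis of canister_1 and the x axis of cradle, either way round below 0.15 rad) and (distance between canister_2 and pan_left below 0.012 m and angle between the x axis of canister_2 and the x axis of pan_left, either way round below 0.15 rad) and value of joint beam above 0.11 rad) or ((distance between canister_1 and cradle below 0.012 m and angle between the x axis of canister_1 and the x axis of cradle, either way round below 0.15 rad) and (distance between canister_2 and pan_right below 0.012 m and angle between the x axis of canister_2 and the x axis of pan_right, either way round below 0.15 rad) and value of joint beam below -0.11 rad) or ((distance between canister_2 and cradle below 0.012 m and angle between the x axis of canister_2 and the x axis of cradle, either way round below 0.15 rad) and (distance between canister_1 and pan_left below 0.012 m and angle between the x axis of canister_1 and the x axis of pan_left, either way round below 0.15 rad) and value of joint beam above 0.11 rad) or ((distance between canister_2 and cradle below 0.012 m and angle between the x axis of canister_2 and the x axis of cradle, either way round below 0.15 rad) and (distance between canister_1 and pan_right below 0.012 m and angle between the x axis of canister_1 and the x axis of pan_right, either way round below 0.15 rad) and value of joint beam below -0.11 rad)) and contact force between the fingers and canister_1 below 0.05 N and contact force between the fingers and canister_2 below 0.05 N and value of joint clamp_swing above 0.5 rad), for 0.2 s.
At the end, for the whole second after the job is handed in: Heavier canister in the cradle, lighter on its raised pan (each within 12 mm of the seat point, axis within 0.15 rad); beam tilted over 0.11 rad, down toward the empty pan; clamp bar within 0.12 rad of its stop and pressing on the canister (lift 1.2 to 6 mm); at rest ((((distance between canister_1 and cradle below 0.012 m and angle between the x axis of canister_1 and the x axis of cradle, either way round below 0.15 rad) and (distance between canister_2 and pan_left below 0.012 m and angle between the x axis of canister_2 and the x axis of pan_left, either way round below 0.15 rad) and value of joint beam above 0.11 rad) or ((distance between canister_1 and cradle below 0.012 m and angle between the x axis of canister_1 and the x axis of cradle, either way round below 0.15 rad) and (distance between canister_2 and pan_right below 0.012 m and angle between the x axis of canister_2 and the x axis of pan_right, either way round below 0.15 rad) and value of joint beam below -0.11 rad) or ((distance between canister_2 and cradle below 0.012 m and angle between the x axis of canister_2 and the x axis of cradle, either way round below 0.15 rad) and (distance between canister_1 and pan_left below 0.012 m and angle between the x axis of canister_1 and the x axis of pan_left, either way round below 0.15 rad) and value of joint beam above 0.11 rad) or ((distance between canister_2 and cradle below 0.012 m and angle between the x axis of canister_2 and the x axis of cradle, either way round below 0.15 rad) and (distance between canister_1 and pan_right below 0.012 m and angle between the x axis of canister_1 and the x axis of pan_right, either way round below 0.15 rad) and value of joint beam below -0.11 rad)) and value of joint clamp_swing below 0.12 rad and value of joint clamp_lift between 0.0012 and 0.006 m and linear speed of each of canister_1, canister_2 below 0.02 m/s); the robot touches nothing.
It fails at once if the beam or balance pushed by the fingers with more than 4 N (contact force between the fingers and balance above 4 N).
It fails at once if a canister slammed or pressed onto the balance with more than 40 N (contact force between any of canister_1, canister_2 and balance above 40 N).
It fails at once if the bench timer moved by more than 20 mm (distance of bench_timer from where it was at the start of the episode above 0.02 m).
It fails at once if the lancet carton moved by more than 20 mm (distance of lancet_carton from where it was at the start of the episode above 0.02 m).
It fails at once if the note pad moved by more than 20 mm (distance of note_pad from where it was at the start of the episode above 0.02 m).
It also fails if it takes over 72 s, if anything falls off the work surface, if the arm or the gripper's body presses on something with over 40 N, if the wrist force passes 120 N, or if a joint passes its speed limit or range.

## Robot

A 6-joint arm with a two-finger parallel gripper is mounted at the origin on a cart in front of the work surface, level with it; the furniture and walls round the work are solid. World frame = base frame: x ahead of the robot, y to its left, z up, the work surface at z = 0. Lengths are in mm, angles in rad, forces in N, time in s.
With the tool pointing down it reaches from about 350 to 975 mm from the base axis. Payload 7.1 kg.
Tool frame: the origin (TCP) lies at the very end of the fingers, on their centre line; the grasp point (between the pads) lies 19 mm behind it; z points along the fingers, y is the line along which they close (so a half turn about z gives the same grasp; the last joint's range is limited). The gripper opens to 88 mm and grips with 3 to 60 N. Pads are 20 mm wide; open, the fingers measure 115 mm over their backs; the gripper's body (75 mm by 178 mm) begins 61 mm behind the grasp point.
Start: joints at [1.183, 0.423, 1.63, -0, 1.089, -0.019], TCP at [225.278, 582.97, 222.675] pointing down, gripper open.
Joint ranges: [-3, 3], [-0.9, 2.11], [0.09, 2.58], [-1.31, 4.45], [0.11, 2.69], [-2.54, 2.54]. Speed limits (rad/s): [2.39, 2.39, 3.01, 3.14, 3.14, 3.14].

## Interface

Orientations are given as a rotation vector (axis times angle).
In Python, from workcell import sensors, imaging, close_job gives the robot as it stands. The module is installed in compiled form; this text tells all that it offers.
- The arm moves only by the tool servo_tool, never from a script. Its argument "steps" is a list of rows, each a list of 3 entries, a list of its own where there are three numbers: the shift along the world's x, y, z in m, then the turn, a rotation vector about the world's x, y, z in degrees, then the opening, from -1 (shut) to 1 (fully open). A call has exactly 8 rows; each row shifts and turns the commanded pose from where the row before left it; what a row does not reach is not made up. A row lasts 1/12 s, in which the tool goes at most 41.7 mm and 7.16 degrees, less where a joint would pass 70% of its speed; a pose out of reach is approached as far as the arm can. A call is refused whole if a number of a shift passes 0.0417 or a number of a turn 7.16, either way. A call with a gripper value outside its range is refused whole. The fingers move at their own pace and stop on an object; the grip force is fixed at half the most. Time passes only in rows, so rows that do not move let the fingers close, or fill a call up. It gives the time, the measured TCP pose, the force, the opening and the grip force at its end, in the units of the state.
- sensors.get_obs(): the state, without advancing time (a new reading comes with each control period).
- imaging.get_image(name): name is "scene" or "top" or "wrist"; returns a dict with "color" (420x560x3 uint8, blue, green, red), "range_z" (420x560 float32, mm along the optical axis (not along the pixel's ray), 0 where there is no reading), "vertical_fov" (degrees; the focal length in pixels is half the picture's height over the tangent of half this angle, whatever the lens; pixels are square), "cx", "cy" (the principal point, pixels), "rvec" (rotation vector, rad) and "tvec" (3), from world to camera coordinates, as OpenCV has them; the wrist camera has in their place "tool_from_camera" (4x4, takes a point from camera to tool coordinates, whose origin is the TCP and whose axes are the flange's). Camera axes: x right, y down, z forward; pixel columns grow to the right and rows downward; lengths in mm; the calibration is good to about 2 mm. A picture is of the moment at which its call begins: read the wrist's pose just before it.
- close_job(): hands the job in; it is judged then, once.
The state is a dict: "t": time; "qpos": joint angles; "qvel": joint speeds; "joint_torque": joint torques, N m; "ee_pos": TCP position; "orientation": TCP orientation; "ft_force": force on the tool from outside, world axes, zero at the start; "moment": the same for the moment, N m; "width": finger opening in mm; "grasp_force": force on a finger pad.
Only numpy, scipy, OpenCV 4.12 (cv2) and the standard library are available. Lean on these libraries where they do the work, as an engineer would, in place of code of your own. Each camera call takes 0.05 s, during which the arm holds its last target. There are 200 camera calls.

## Working session

There is one attempt and no reset: what is moved stays moved. The work goes in short steps, Python scripts to look and compute and a tool call to move; the robot and the scene stay as the last step left them, time stands still between calls to the robot, and variables do not carry over. Pictures are saved under pics/ and viewed, at most 10 in all, crops included, and the job is handed in when it is done.

Besides the shell and the picture viewer there is one more tool, called by a JSON object that holds its "name" and its "arguments". servo_tool: Moves the arm, as the interface text tells. Its arguments: {"type":"object","properties":{"steps":{"type":"array"}},"required":["steps"]}

```bash
mkdir -p pics
cat > h.py <<'E'
import numpy as np, cv2
from workcell import sensors, imaging
from scipy.spatial.transform import Rotation as R
def cam(name):
    o=sensors.get_obs(); im=imaging.get_image(name)
    f=im["color"].shape[0]/2/np.tan(np.radians(im["vertical_fov"])/2)
    if name=="wrist":
        T=np.eye(4);T[:3,:3]=R.from_rotvec(np.array(o["orientation"],float)).as_matrix();T[:3,3]=o["ee_pos"]
        M=T@np.array(im["tool_from_camera"])
    else:
        W=np.eye(4);W[:3,:3]=R.from_rotvec(np.ravel(im["rvec"])).as_matrix();W[:3,3]=np.ravel(im["tvec"]);M=np.linalg.inv(W)
    return dict(c=im["color"],d=im["range_z"],f=f,cx=im["cx"],cy=im["cy"],M=M,o=o)
def cloud(k):
    v,u=np.mgrid[:k["d"].shape[0],:k["d"].shape[1]]
    z=k["d"];P=np.stack([(u-k["cx"])/k["f"]*z,(v-k["cy"])/k["f"]*z,z],-1)
    P=P@k["M"][:3,:3].T+k["M"][:3,3];P[z<=0]=np.nan;return P
def ray(k,u,v,h):
    d=k["M"][:3,:3]@np.array([(u-k["cx"])/k["f"],(v-k["cy"])/k["f"],1]);o=k["M"][:3,3]
    return o+d*(h-o[2])/d[2]
E
python3 - <<'E'
from h import *
for n in("scene","top"):
    k=cam(n);cv2.imwrite(f"pics/{n}0.png",k["c"]);print(n,k["M"][:3,3].round(),k["f"],(k["d"]>0).mean());np.save(n+"0.npy",k,allow_pickle=True)
o=k["o"];print({a:np.round(b,3) for a,b in o.items()})
E
```

```text
scene [ -69. -461. 1079.] 380.2843730913989 0.9961479591836735
top [-262. -276. 1653.] 535.7924617473042 0.9962287414965987
{'t': np.float64(0.05), 'qpos': array([ 1.183,  0.424,  1.631,  0.   ,  1.089, -0.019]), 'qvel': array([-0.002, -0.   , -0.002,  0.002, -0.001, -0.001]), 'joint_torque': array([-1.0000e-03, -5.4609e+01, -2.7461e+01,  6.5000e-02,  1.9000e-02,
       -0.0000e+00]), 'ee_pos': array([225.086, 582.488, 221.922]), 'orientation': array([-5.760e-01, -3.088e+00,  2.000e-03]), 'ft_force': array([ 0.553, -0.591, -0.299]), 'moment': array([ 0.001, -0.011, -0.034]), 'grasp_force': np.float64(0.0), 'width': np.float64(87.756)}
```

View pics/scene0.png

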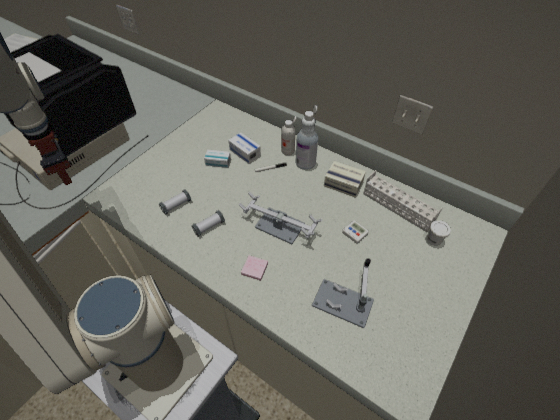

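View pics/top0.png

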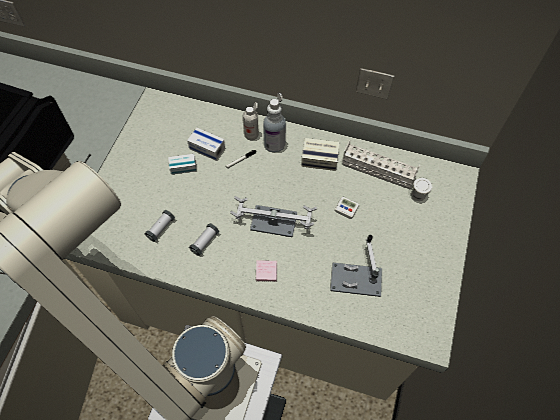

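The top picture shows canisters at (160,225) and (205,238), the balance at (273,218), the holder at (357,278) with the bar aside toward the knob at (369,240), the pad at (265,271) and the timer at (346,207). In the scene picture the canisters are at (175,201) and (209,223), the balance at (280,220), and the holder at (343,301).

Run:
```python
from h import *
for n,pts in(("top",{"can1":(160,225),"can2":(205,238),"panL?":(239,210),"panR?":(308,219),"bal":(273,225),"hold":(357,285),"c1":(350,268),"c2":(350,285),"postfoot":(374,275),"knob":(369,238),"pad":(265,271),"timer":(346,207)}),
 ("scene",{"can1":(175,201),"can2":(209,223),"panL":(250,202),"panR":(315,225),"bal":(278,230),"hold":(343,303),"knob":(367,263)})):
    k=np.load(n+"0.npy",allow_pickle=True).item();P=cloud(k)
    for a,(u,v) in pts.items(): print(n,a,np.nanmedian(P[v-1:v+2,u-1:u+2].reshape(-1,3),0).round())
    np.save("P_"+n,P)
    # canister clusters: dark caps via height
    m=((P[...,2]>15)&(P[...,2]<60)&(P[...,0]>250)&(P[...,0]<1000)).astype(np.uint8)
    nl,L,S,C=cv2.connectedComponentsWithStats(m)
    for i in range(1,nl):
        if S[i,4]>60:
            q=P[L==i];c,s,a=cv2.minAreaRect(q[:,:2].astype(np.float32));print(n,S[i,:5],np.round(c),np.round(s),round(a),q[:,2].max().round())
```

```text
top can1 [435. 363.  37.]
top can2 [435. 198.  39.]
top panL? [565. 122.  47.]
top panR? [ 592. -116.   64.]
top bal [562.  -1.  13.]
top hold [ 431. -329.   13.]
top c1 [ 480. -293.   20.]
top c2 [ 421. -307.   23.]
top postfoot [ 457. -371.   69.]
top knob [ 564. -326.  101.]
top pad [390. -27.  17.]
top timer [ 702. -225.   20.]
top [243 127  15  12 102] [900. 196.] [32. 54.] 15 59.0
top [187 128  38  31 660] [808. 339.] [125.  80.] 81 60.0
top [264 136  22  15 153] [878.  90.] [35. 81.] 25 60.0
top [301 138  38  31 749] [889. -80.] [104. 128.] 8 60.0
top [342 150  73  37 553] [ 896. -299.] [265.  62.] 83 60.0
top [168 154  28  19 410] [703. 395.] [65. 96.] 26 53.0
top [ 57 157  14  14  99] [559. 800.] [14. 58.] 80 60.0
top [451 164  35 205 690] [ 625. -659.] [  5. 748.] 90 60.0
top [412 189  18  11  84] [ 820. -457.] [56. 26.] 77 60.0
top [335 197  24  20 253] [ 705. -226.] [68. 66.] 78 31.0
top [235 199  66  27 419] [593.  27.] [ 78. 222.] 14 60.0
top [144 210  31  31 367] [439. 370.] [ 46. 113.] 75 52.0
top [188 223  31  32 383] [435. 207.] [ 50. 114.] 74 53.0
top [256 260  20 
[... 494 characters left out ...]
 21  14 165] [878.  85.] [30. 78.] 32 59.0
scene [324 161  42  33 741] [889. -81.] [ 99. 130.] 8 60.0
scene [364 183  68  46 450] [ 878. -303.] [272.  44.] 78 60.0
scene [159 189  32  24 329] [439. 365.] [ 46. 112.] 72 51.0
scene [246 197  32  20 181] [590.  74.] [ 51. 118.] 10 60.0
scene [191 210  34  26 354] [435. 202.] [ 49. 110.] 69 51.0
scene [273 213  29  16 158] [576. -31.] [84. 66.] 65 60.0
scene [343 220  26  21 291] [ 707. -229.] [69. 62.] 78 27.0
scene [433 227  83 193 719] [ 649. -661.] [701.   2.] 0 60.0
scene [427 230  19  14 113] [ 822. -461.] [54. 26.] 89 59.0
scene [242 255  26  24 314] [394. -30.] [68. 68.] 16 22.0
scene [326 298  16  11  74] [ 423. -303.] [51. 22.] 82 43.0
```

{"name": "servo_tool", "arguments": {"steps": [[[0.022,-0.036,0.015],[0,0,0],1],[[0.022,-0.036,0.015],[0,0,0],1],[[0.022,-0.036,0.015],[0,0,0],1],[[0.022,-0.036,0.015],[0,0,0],1],[[0.022,-0.036,0.015],[0,0,0],1],[[0.022,-0.036,0.015],[0,0,0],1],[[0.022,-0.036,0.015],[0,0,0],1],[[0.022,-0.036,0.015],[0,0,0],1]]}}

```text
t: 0.77
ee_pos: [389.4, 313.1, 334.8]
orientation: [-0.576, -3.088, 0.0]
ft_force: [1.0, 0.7, -0.3]
width: 87.9
grasp_force: 0.0
```

Run:
```python
from h import *
k=cam("wrist");cv2.imwrite("pics/w1.png",k["c"]);print(k["o"]["ee_pos"],k["o"]["t"],k["M"].round(2),k["f"]);P=cloud(k);np.save("w1.npy",k,allow_pickle=True)
print(P[::60,::80].reshape(-1,3).round())
```

```text
[389.38941197 313.08194449 334.81839569] 0.7667 [[ 3.6000e-01  8.9000e-01  2.7000e-01  3.1475e+02]
 [ 9.3000e-01 -3.5000e-01 -1.0000e-01  3.4122e+02]
 [-0.0000e+00  2.9000e-01 -9.6000e-01  4.9706e+02]
 [ 0.0000e+00  0.0000e+00  0.0000e+00  1.0000e+00]] 377.39356960210915
[[ 103.   78.   13.]
 [ 132.  159.   -0.]
 [ -37.  119. -677.]
 [  -9.  324. -905.]
 [  88.  572. -901.]
 [ 268.  511.    0.]
 [ 302.  600.   -1.]
 [ 149.   23.  -17.]
 [ 110.  -13. -320.]
 [ 110.   57. -644.]
 [ 261.  309.   -2.]
 [ 297.  401.    0.]
 [ 332.  493.    0.]
 [ 368.  585.    1.]
 [  38. -637. -900.]
 [ 142. -368. -901.]
 [ 291.  185.    0.]
 [ 328.  281.   -1.]
 [ 365.  377.    0.]
 [ 402.  473.    1.]
 [ 439.  569.    1.]
 [ 284.  -50.    1.]
 [ 323.   50.    0.]
 [ 362.  150.   -1.]
 [ 400.  251.    2.]
 [ 439.  351.    0.]
 [ 478.  452.    0.]
 [ 517.  552.   -1.]
 [ 358. -100.   -0.]
 [ 399.    7.    1.]
 [ 439.  112.    1.]
 [ 480.  217.    0.]
 [ 521.  322.   -1.]
 [ 561.  428.    2.]
 [ 603.  533.    0.]
 [ 440. -153.   -0.]
 [ 483.  -41.    1.]
 [ 367.  274.  374.]
 [ 568.  180.    2.]
 [ 611.  291.    2.]
 [ 398.  356.  375.]
 [ 697.  512.    1.]
 [ 340.  277.  439.]
 [ 349.  285.  433.]
 [ 355.  300.  432.]
 [ 361.  314.  431.]
 [ 366.  330.  433.]
 [ 372.  345.  433.]
 [ 377.  360.  433.]]
```

View pics/w1.png

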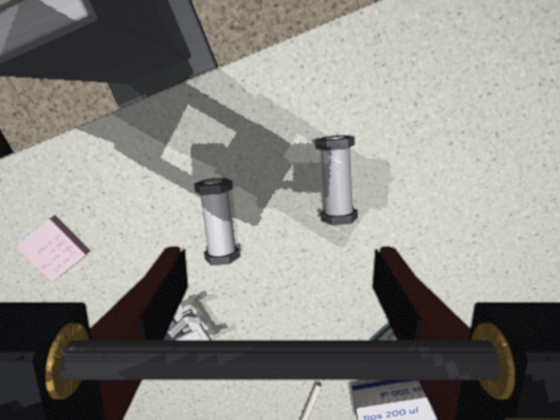

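The wrist picture shows both canisters clearly: one at (337,180), one at (218,222), with caps dark; the balance's left pan is just at (190,330). I measure both canisters from this view's depth, against the top/scene values.

```bash
cat >> h.py <<'E'
def canister(P,x,y,rad=75,zlo=8,zhi=200):
    m=(np.hypot(P[...,0]-x,P[...,1]-y)<rad)&(P[...,2]>zlo)&(P[...,2]<zhi)
    nl,L,S,C=cv2.connectedComponentsWithStats(m.astype(np.uint8));i=1+np.argmax(S[1:,4]);q=P[L==i]
    c,s,a=cv2.minAreaRect(q[:,:2].astype(np.float32));a=a if s[0]>s[1] else a+90
    a=(a+90)%180-90;e=np.array([np.cos(np.radians(a)),np.sin(np.radians(a))])
    t=(q[:,:2]-c)@e; b=q[abs(t)<25]
    return np.round(c,1),np.round(s,1),round(a,1),"bodytop",np.percentile(b[:,2],97).round(1),"ridge",np.median(b[b[:,2]>np.percentile(b[:,2],90)][:,:2],0).round(1)
E
python3 - <<'E'
from h import *
k=np.load("w1.npy",allow_pickle=True).item();P=cloud(k)
print(canister(P,439,367));print(canister(P,435,204))
E
```

```text
(array([440.1, 370.7]), array([ 50. , 109.6]), -15.4, 'bodytop', np.float64(41.4), 'ridge', array([439.7, 370.7]))
(array([435.9, 205.2]), array([ 49.9, 109.6]), -16.9, 'bodytop', np.float64(41.3), 'ridge', array([433.8, 205.3]))
```

{"name": "servo_tool", "arguments": {"steps": [[[0.006,-0.0135,-0.028],[0,0,0.6],1],[[0.006,-0.0135,-0.028],[0,0,0.6],1],[[0.006,-0.0135,-0.028],[0,0,0.6],1],[[0.006,-0.0135,-0.028],[0,0,0.6],1],[[0.006,-0.0135,-0.028],[0,0,0.6],1],[[0.006,-0.0135,-0.028],[0,0,0.6],1],[[0.006,-0.0135,-0.028],[0,0,0.6],1],[[0,0,0],[0,0,0.4],1]]}}

```text
t: 1.48
ee_pos: [428.4, 217.4, 133.8]
orientation: [-0.452, -3.102, 0.008]
ft_force: [-0.2, -0.1, -1.5]
width: 87.8
grasp_force: 0.0
```

{"name": "servo_tool", "arguments": {"steps": [[[0.0035,-0.006,-0.02],[0,0,0],1],[[0.0035,-0.006,-0.025],[0,0,0],1],[[0,0,-0.025],[0,0,0],1],[[0,0,-0.025],[0,0,0],1],[[0,0,-0.015],[0,0,0],1],[[0,0,-0.008],[0,0,0],1],[[0,0,0],[0,0,0],1],[[0,0,0],[0,0,0],1]]}}

```text
t: 2.15
ee_pos: [438.4, 209.0, 21.0]
orientation: [0.451, 3.109, 0.0]
ft_force: [0.1, 0.5, 0.0]
width: 87.8
grasp_force: 0.0
```

{"name": "servo_tool", "arguments": {"steps": [[[-0.0015,-0.002,-0.007],[0,0,0],1],[[-0.0015,-0.002,-0.007],[0,0,0],1],[[0,0,0],[0,0,0],1],[[0,0,0],[0,0,0],0],[[0,0,0],[0,0,0],-1],[[0,0,0],[0,0,0],-1],[[0,0,0],[0,0,0],-1],[[0,0,0],[0,0,0],-1]]}}

```text
t: 2.82
ee_pos: [435.2, 204.5, 6.5]
orientation: [0.452, 3.109, 0.0]
ft_force: [-0.2, 0.1, 0.2]
width: 57.5
grasp_force: 0.0
```

{"name": "servo_tool", "arguments": {"steps": [[[0,0,0],[0,0,0],-1],[[0,0,0],[0,0,0],-1],[[0,0,0.01],[0,0,0],-1],[[0,0,0.03],[0,0,0],-1],[[0,0,0.03],[0,0,0],-1],[[0,0,0.03],[0,0,0],-1],[[0,0,0.03],[0,0,0],-1],[[0,0,0.03],[0,0,0],-1]]}}

```text
t: 3.48
ee_pos: [434.4, 204.2, 168.2]
orientation: [-0.452, -3.109, 0.0]
ft_force: [0.6, -0.4, -1.4]
width: 35.8
grasp_force: 30.0
```

{"name": "servo_tool", "arguments": {"steps": [[[0.015,-0.028,0.022],[0,0,0],-1],[[0.015,-0.028,0.022],[0,0,0],-1],[[0.015,-0.028,0.022],[0,0,0],-1],[[0.015,-0.028,0.022],[0,0,0],-1],[[0.015,-0.028,0.022],[0,0,0],-1],[[0.015,-0.028,0.022],[0,0,0],-1],[[0.015,-0.028,0.022],[0,0,0],-1],[[0,0,0],[0,0,0],-1]]}}

```text
t: 4.15
ee_pos: [543.8, 4.4, 325.5]
orientation: [0.455, 3.099, -0.001]
ft_force: [1.4, 0.9, -2.7]
width: 35.7
grasp_force: 30.0
```

Run:
```python
from h import *
k=cam("wrist");cv2.imwrite("pics/w2.png",k["c"]);o=k["o"];print(o["ee_pos"],o["t"],o["ft_force"]);P=cloud(k);np.save("w2.npy",k,allow_pickle=True)
```

```text
[543.84036799   4.40378018 325.48662002] 4.15 [ 1.42225366  0.85825267 -2.73648239]
```

View pics/w2.png

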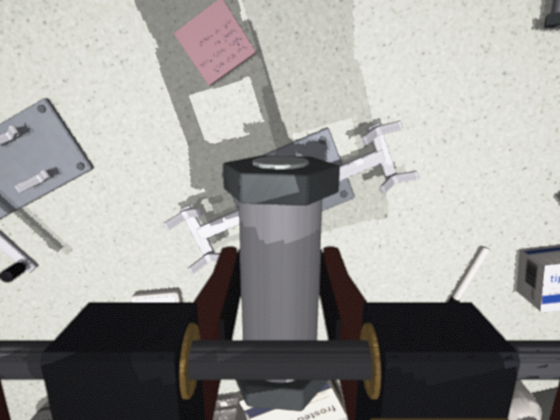

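The held canister covers the middle; both pans are seen whole: right pan's saddles at (185,218) and (205,260), left pan's at (382,130) and (402,182).

Run:
```python
from h import *
k=np.load("w2.npy",allow_pickle=True).item();P=cloud(k);z=P[...,2]
v,u=np.mgrid[:420,:560]
for n,(a,b,c,d) in {"R":(160,230,200,275),"L":(365,420,115,195)}.items():
    box=(u>=a)&(u<b)&(v>=c)&(v<d)&(z>15)&(z<90)
    q=P[box];print(n,len(q),np.percentile(q[:,2],[5,25,50,75,95,99]).round(1))
    zt=np.percentile(q[:,2],98)
    m=box&(z>zt-16)
    nl,L,S,C=cv2.connectedComponentsWithStats(m.astype(np.uint8))
    for i in range(1,nl):
        if S[i,4]>15:
            r=P[L==i];cc,s,an=cv2.minAreaRect(r[:,:2].astype(np.float32));print("  ",S[i],np.round(cc,1),np.round(s,1),round(an,1),r[:,2].min().round(1),r[:,2].max().round(1))
# base plate
m=(z>6)&(z<14)&(np.hypot(P[...,0]-575,P[...,1]-3)<100);q=P[m];print("plate",cv2.minAreaRect(q[:,:2].astype(np.float32)),np.median(q[:,2]))
# beam ridge line
m=(z>20)&(z<100)&(np.hypot(P[...,0]-575,P[...,1]-3)<170)
q=P[m];print("all",cv2.minAreaRect(q[:,:2].astype(np.float32)))
```

```text
R 1560 [60.5 62.8 64.2 77.6 87.6 89.4]
   [186 208  17  10 127] [ 566.  -105.2] [10.1 20.5] 7.0 73.1 89.4
   [163 213  22  18 180] [ 569.  -130.2] [10.  19.9] 5.7 73.0 89.9
   [209 253  10   9  63] [ 625.9 -100.7] [ 9.9 15.6] 7.2 73.0 87.7
   [187 256  21  18 170] [ 628.2 -123.2] [10.3 21.2] 9.4 73.0 89.9
L 1536 [47.8 49.6 54.5 66.5 74.  76.1]
   [381 120  22  15 194] [539.4 132.8] [10.3 20. ] 4.5 59.5 74.7
   [365 129  12  16 122] [542.3 108. ] [10.1 17.2] 5.5 59.5 77.7
   [396 171  23  11 181] [599.  138.7] [10.1 21.7] 8.2 59.5 74.8
   [379 177  14  17 136] [601.6 113.4] [10.1 18.3] 7.6 59.7 77.9
plate ((584.036376953125, 3.2193679809570312), (99.86014556884766, 149.74757385253906), 6.331715106964111) 10.227030941527033
all ((582.9493408203125, 4.5370330810546875), (72.08921813964844, 284.99566650390625), 6.469926834106445)
```

{"name": "servo_tool", "arguments": {"steps": [[[0.006,0,-0.01],[0,0,4.6],-1],[[0.006,0,-0.01],[0,0,4.6],-1],[[0.006,0,-0.01],[0,0,4.6],-1],[[0.006,0,-0.01],[0,0,4.6],-1],[[0.006,0,-0.01],[0,0,4.6],-1],[[0,0,0],[0,0,0],-1],[[0,0,0],[0,0,0],-1],[[0,0,0],[0,0,0],-1]]}}

```text
t: 4.87
ee_pos: [569.2, 9.1, 270.3]
orientation: [0.175, -3.136, -0.0]
ft_force: [-0.5, -1.5, -1.7]
width: 35.9
grasp_force: 30.0
```

Run:
```python
from h import *
o=sensors.get_obs();print(o["ee_pos"],o["ft_force"],np.round(o["qpos"],2),np.degrees(R.from_rotvec(o["orientation"]).as_euler("xyz")), R.from_rotvec(o["orientation"]).as_matrix()[:,1].round(3))
```

```text
[569.19542615   9.07776254 270.30554189] [-0.50066479 -1.52813074 -1.66948863] [-0.01  0.29  1.71  0.    1.14 -1.69] [ 1.79986091e+02 -6.38053595e-02 -1.73628765e+02] [-0.111  0.994  0.   ]
```

{"name": "servo_tool", "arguments": {"steps": [[[0,0.018,-0.02],[0,0,0],-1],[[0,0.02,-0.022],[0,0,0],-1],[[0,0.02,-0.022],[0,0,0],-1],[[0,0.02,-0.022],[0,0,0],-1],[[0,0.02,-0.022],[0,0,0],-1],[[0.001,0.018,-0.022],[0,0,0],-1],[[0,0,-0.02],[0,0,0],-1],[[0,0,0],[0,0,0],-1]]}}

```text
t: 5.53
ee_pos: [568.4, 125.2, 117.4]
orientation: [0.177, -3.131, 0.001]
ft_force: [-1.3, -0.5, -2.3]
width: 35.7
grasp_force: 30.0
```

{"name": "servo_tool", "arguments": {"steps": [[[0,0,0],[0,0,0],-1],[[0,0,0],[0,0,0],-1],[[0,0,0],[0,0,0],-1],[[0,0,0],[0,0,0],-1],[[0,0,0],[0,0,0],-1],[[0,0,0],[0,0,0],-1],[[0,0,0],[0,0,0],-1],[[0,0,0],[0,0,0],-1]]}}

```text
t: 6.2
ee_pos: [571.1, 124.4, 120.6]
orientation: [-0.177, 3.136, 0.0]
ft_force: [-0.1, 0.3, -2.2]
width: 35.9
grasp_force: 30.0
```

{"name": "servo_tool", "arguments": {"steps": [[[0,0,-0.015],[0,0,0],-1],[[0,0,-0.014],[0,0,0],-1],[[0,0,-0.01],[0,0,0],-1],[[0,0,-0.008],[0,0,0],-1],[[0,0,-0.005],[0,0,0],-1],[[0,0,-0.001],[0,0,0],-1],[[0,0,0],[0,0,0],-1],[[0,0,0],[0,0,0],-1]]}}

```text
t: 6.87
ee_pos: [570.7, 125.9, 67.7]
orientation: [0.177, -3.136, -0.003]
ft_force: [-3.1, 6.5, 3.2]
width: 35.8
grasp_force: 30.0
```

{"name": "servo_tool", "arguments": {"steps": [[[0,0.001,0.001],[0,0,0],-1],[[0,0.001,0],[0,0,0],-1],[[0,0,0],[0,0,0],-1],[[0,0,0],[0,0,0],-1],[[0,0,0],[0,0,0],-1],[[0,0,0],[0,0,0],-1],[[0,0,0],[0,0,0],-1],[[0,0,0],[0,0,0],-1]]}}

```text
t: 7.53
ee_pos: [571.1, 126.4, 68.3]
orientation: [0.177, -3.137, 0.0]
ft_force: [0.5, -0.1, -1.7]
width: 35.9
grasp_force: 30.0
```

{"name": "servo_tool", "arguments": {"steps": [[[0,0,-0.001],[0,0,0],-1],[[0,0,0],[0,0,0],-0.1],[[0,0,0],[0,0,0],0],[[0,0,0],[0,0,0],0.5],[[0,0,0],[0,0,0],1],[[0,0,0],[0,0,0],1],[[0,0,0],[0,0,0],1],[[0,0,0],[0,0,0],1]]}}

```text
t: 8.2
ee_pos: [571.1, 126.5, 67.4]
orientation: [-0.177, 3.137, 0.0]
ft_force: [0.6, 0.4, 0.5]
width: 73.4
grasp_force: 0.0
```

{"name": "servo_tool", "arguments": {"steps": [[[0,0,0.01],[0,0,0],1],[[0,0,0.02],[0,0,0],1],[[0,0,0.03],[0,0,0],1],[[0,0,0.035],[0,0,0],1],[[0,0,0.035],[0,0,0],1],[[-0.015,0.02,0.035],[0,0,0],1],[[-0.015,0.02,0.035],[0,0,-2],1],[[-0.015,0.02,0.03],[0,0,-2],1]]}}

```text
t: 8.87
ee_pos: [526.6, 185.5, 298.2]
orientation: [-0.063, 3.139, 0.001]
ft_force: [0.9, 1.3, -0.2]
width: 87.7
grasp_force: 0.0
```

Run:
```python
from h import *
k=cam("top");cv2.imwrite("pics/t2.png",cv2.resize(k["c"][180:330,130:420],None,fx=2.5,fy=2.5));P=cloud(k);o=k["o"];print(o["t"],o["ee_pos"],o["ft_force"],o["width"])
v,u=np.mgrid[:420,:560];z=P[...,2]
print(canister(P,570,125,75,60,110))
```

```text
8.8667 [526.56752017 185.50909675 298.24505787] [ 0.86056523  1.29924504 -0.23032577] 87.69619254303741
(array([572.6, 128.1]), array([116.3,  49. ]), 6.7, 'bodytop', np.float64(94.0), 'ridge', array([568. , 128.1]))
```

View pics/t2.png

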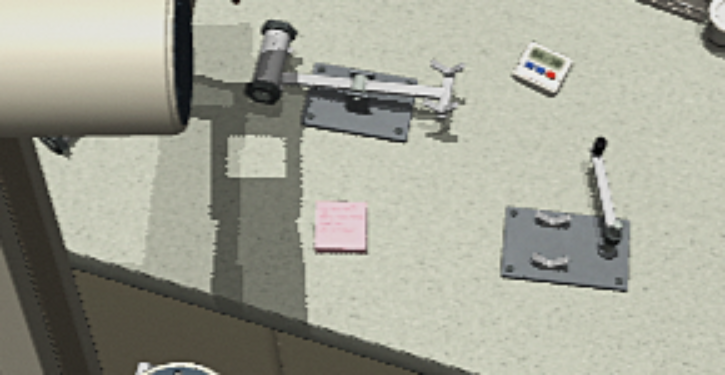

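The canister lies centred on the left pan, at (270,60) in the crop, the beam dropped to its side. The right pan is empty at (445,85). Now I fetch the other one.

{"name": "servo_tool", "arguments": {"steps": [[[-0.012,0.026,-0.02],[0,0,-2.5],1],[[-0.0125,0.026,-0.025],[0,0,-2.5],1],[[-0.0125,0.027,-0.027],[0,0,-2.5],1],[[-0.0125,0.027,-0.027],[0,0,-2.5],1],[[-0.0125,0.027,-0.027],[0,0,-2.5],1],[[-0.0125,0.027,-0.027],[0,0,-2.5],1],[[-0.0125,0.026,-0.02],[0,0,-2.5],1],[[0,0,0],[0,0,0],1]]}}

```text
t: 9.58
ee_pos: [436.3, 373.2, 118.6]
orientation: [-0.408, -3.111, 0.005]
ft_force: [-0.2, -0.9, -0.2]
width: 87.7
grasp_force: 0.0
```

{"name": "servo_tool", "arguments": {"steps": [[[0,0,0],[0,0,0],1],[[0,0,0],[0,0,0],1],[[0,0,-0.01],[0,0,0],1],[[0,0,-0.015],[0,0,0],1],[[0,0,-0.015],[0,0,0],1],[[0,0,-0.01],[0,0,0],1],[[0,0,0],[0,0,0],1],[[0,0,0],[0,0,0],1]]}}

```text
t: 10.25
ee_pos: [440.4, 370.5, 72.1]
orientation: [-0.412, -3.114, 0.001]
ft_force: [0.1, -0.5, 0.7]
width: 87.5
grasp_force: 0.0
```

{"name": "servo_tool", "arguments": {"steps": [[[0,0,-0.015],[0,0,0],1],[[0,0,-0.02],[0,0,0],1],[[0,0,-0.016],[0,0,0],1],[[0,0,-0.01],[0,0,0],1],[[0,0,-0.0045],[0,0,0],1],[[0,0,0],[0,0,0],1],[[0,0,0],[0,0,0],0],[[0,0,0],[0,0,0],-1]]}}

```text
t: 10.92
ee_pos: [440.6, 371.7, 7.6]
orientation: [0.411, 3.113, 0.002]
ft_force: [-0.7, 0.1, 0.4]
width: 77.9
grasp_force: 0.0
```

{"name": "servo_tool", "arguments": {"steps": [[[0,0,0],[0,0,0],-1],[[0,0,0],[0,0,0],-1],[[0,0,0],[0,0,0],-1],[[0,0,0],[0,0,0],-1],[[0,0,0],[0,0,0],-1],[[0,0,0],[0,0,0],-1],[[0,0,0],[0,0,0],-1],[[0,0,0],[0,0,0],-1]]}}

```text
t: 11.58
ee_pos: [440.0, 371.3, 6.7]
orientation: [0.411, 3.115, 0.0]
ft_force: [0.2, 0.2, 1.9]
width: 35.7
grasp_force: 30.0
```

{"name": "servo_tool", "arguments": {"steps": [[[0,0,0.02],[0,0,0],-1],[[0,0,0.03],[0,0,0],-1],[[0.005,-0.015,0.03],[0,0,0],-1],[[0.01,-0.028,0.03],[0,0,1.5],-1],[[0.01,-0.028,0.03],[0,0,2],-1],[[0.01,-0.03,0.025],[0,0,2],-1],[[0.01,-0.032,0.02],[0,0,2],-1],[[0.01,-0.032,0.015],[0,0,2],-1]]}}

```text
t: 12.25
ee_pos: [495.4, 205.9, 207.9]
orientation: [0.148, 3.136, 0.001]
ft_force: [0.1, 0.3, -1.7]
width: 35.4
grasp_force: 30.0
```

{"name": "servo_tool", "arguments": {"steps": [[[0.012,-0.036,0],[0,0,2],-1],[[0.012,-0.036,0],[0,0,2],-1],[[0.012,-0.036,0],[0,0,2],-1],[[0.012,-0.036,0],[0,0,2],-1],[[0.012,-0.036,0],[0,0,2],-1],[[0.012,-0.036,0],[0,0,2],-1],[[0.012,-0.036,0],[0,0,0],-1],[[0.012,-0.03,0],[0,0,0],-1]]}}

```text
t: 12.92
ee_pos: [590.7, -77.5, 205.7]
orientation: [0.176, -3.136, 0.0]
ft_force: [0.2, 0.2, -0.6]
width: 35.7
grasp_force: 30.0
```

{"name": "servo_tool", "arguments": {"steps": [[[0,0,0],[0,0,0],-1],[[0,0,0],[0,0,0],-1],[[0,0,0],[0,0,0],-1],[[0,0,0],[0,0,0],-1],[[0,0,0],[0,0,0],-1],[[0,0,0],[0,0,0],-1],[[0,0,0],[0,0,0],-1],[[0,0,0],[0,0,0],-1]]}}

```text
t: 13.58
ee_pos: [590.7, -74.4, 206.0]
orientation: [-0.179, 3.136, -0.0]
ft_force: [0.5, -0.6, -0.1]
width: 35.6
grasp_force: 30.0
```

Run:
```python
from h import *
k=cam("wrist");o=k["o"];print(o["ee_pos"],o["ft_force"],R.from_rotvec(o["orientation"]).as_matrix()[:,1].round(3));np.save("w3.npy",k,allow_pickle=True)
P=cloud(k);z=P[...,2]
try: print("left can",canister(P,570,126,75,62,120))
except Exception as e: print(e)
for n,(x,y) in {"R":(597,-110)}.items():
    m=(np.hypot(P[...,0]-x,P[...,1]-y)<50)&(z>40)&(z<125);q=P[m];print(len(q),np.percentile(q[:,2],[5,25,50,75,98]).round(1) if len(q) else 0)
    nl,L,S,C=cv2.connectedComponentsWithStats((m&(z>83)).astype(np.uint8))
    for i in range(1,nl):
        if S[i,4]>15:
            r=P[L==i];cc,s,an=cv2.minAreaRect(r[:,:2].astype(np.float32));print(S[i],np.round(cc,1),np.round(s,1),round(an,1),r[:,2].max().round(1))
# holder
m=(z>6)&(z<14)&(np.hypot(P[...,0]-445,P[...,1]+320)<120);print("holder",m.sum(),cv2.minAreaRect(P[m][:,:2].astype(np.float32)))
```

```text
[590.6657651  -74.41428001 205.96159962] [ 0.49429094 -0.58239705 -0.08056886] [-0.114  0.994 -0.   ]
left can (array([573.3, 126.2]), array([109.9,  50.5]), 6.4, 'bodytop', np.float64(90.2), 'ridge', array([574.1, 125.9]))
1278 [ 72.1  73.6  84.1  95.6 101.5]
[198 158  28  18 313] [ 568.8 -128.1] [10.1 17.9] 6.0 103.5
[203 232  27  20 341] [ 628.2 -120.9] [10.3 18. ] 4.3 103.2
holder 5183 ((478.4598083496094, -287.42425537109375), (44.126304626464844, 106.5095443725586), 9.728286743164062)
```

{"name": "servo_tool", "arguments": {"steps": [[[0.002,-0.012,-0.02],[0,0,0],-1],[[0.002,-0.012,-0.02],[0,0,0],-1],[[0.002,-0.012,-0.02],[0,0,0],-1],[[0,0,-0.02],[0,0,0],-1],[[0,0,-0.01],[0,0,0],-1],[[0,0,0],[0,0,0],-1],[[0,0,0],[0,0,0],-1],[[0,0,0],[0,0,0],-1]]}}

```text
t: 14.3
ee_pos: [597.5, -110.8, 116.9]
orientation: [-0.178, 3.135, -0.001]
ft_force: [-0.2, 0.6, -0.9]
width: 35.3
grasp_force: 30.0
```

{"name": "servo_tool", "arguments": {"steps": [[[0,0,-0.008],[0,0,0],-1],[[0,0,-0.008],[0,0,0],-1],[[0,0,-0.005],[0,0,0],-1],[[0,0,-0.003],[0,0,0],-1],[[0,0,-0.002],[0,0,0],-1],[[0,0,0],[0,0,0],-1],[[0,0,0],[0,0,0],-1],[[0,0,0],[0,0,0],-1]]}}

```text
t: 14.97
ee_pos: [596.6, -110.8, 89.9]
orientation: [0.177, -3.136, -0.0]
ft_force: [-1.2, 2.5, -0.7]
width: 35.4
grasp_force: 30.0
```

{"name": "servo_tool", "arguments": {"steps": [[[0,0.001,-0.001],[0,0,0],-1],[[0,0,0],[0,0,0],-1],[[0,0,0],[0,0,0],-0.1],[[0,0,0],[0,0,0],0.1],[[0,0,0],[0,0,0],0.5],[[0,0,0],[0,0,0],1],[[0,0,0],[0,0,0],1],[[0,0,0],[0,0,0],1]]}}

```text
t: 15.63
ee_pos: [596.7, -110.1, 88.9]
orientation: [-0.177, 3.137, -0.0]
ft_force: [0.5, 0.2, 0.1]
width: 68.9
grasp_force: 0.0
```

{"name": "servo_tool", "arguments": {"steps": [[[0,0,0],[0,0,0],1],[[0,0,0.008],[0,0,0],1],[[0,0,0.02],[0,0,0],1],[[0,0,0.03],[0,0,0],1],[[0,0,0.03],[0,0,0],1],[[0,0,0.03],[0,0,0],1],[[0,0,0.03],[0,0,0],1],[[0,0,0.03],[0,0,0],1]]}}

```text
t: 16.3
ee_pos: [596.4, -110.0, 269.1]
orientation: [-0.177, 3.136, -0.0]
ft_force: [0.2, 0.1, -0.6]
width: 87.6
grasp_force: 0.0
```

{"name": "servo_tool", "arguments": {"steps": [[[-0.007,0.012,0.01],[0,0,0],1],[[-0.007,0.012,0.01],[0,0,0],1],[[-0.007,0.012,0],[0,0,0],1],[[0,0,0],[0,0,0],1],[[0,0,0],[0,0,0],1],[[0,0,0],[0,0,0],1],[[0,0,0],[0,0,0],1],[[0,0,0],[0,0,0],1]]}}

```text
t: 16.97
ee_pos: [575.6, -74.3, 285.9]
orientation: [0.177, -3.135, -0.0]
ft_force: [0.4, -0.3, 0.3]
width: 88.1
grasp_force: 0.0
```

Run:
```python
from h import *
k=cam("wrist");o=k["o"];print(o["t"],o["ee_pos"],o["ft_force"]);np.save("w4.npy",k,allow_pickle=True);cv2.imwrite("pics/w4.png",k["c"])
P=cloud(k);z=P[...,2]
print("L",canister(P,571,126,75,62,120))
print("R",canister(P,597,-110,75,92,150))
m=(z>6)&(z<14)&(np.hypot(P[...,0]-445,P[...,1]+320)<120);print("holder",m.sum(),cv2.minAreaRect(P[m][:,:2].astype(np.float32)))
```

```text
16.9667 [575.61227722 -74.27678073 285.87332777] [ 0.40297627 -0.27498809  0.3363277 ]
L (array([573.2, 126.4]), array([109.8,  49.6]), 6.6, 'bodytop', np.float64(90.3), 'ridge', array([573.3, 125.9]))
R (array([ 597.1, -109.7]), array([110. ,  49.9]), 6.3, 'bodytop', np.float64(124.2), 'ridge', array([ 599.1, -109.4]))
holder 9901 ((465.6074523925781, -315.46612548828125), (80.02250671386719, 157.04464721679688), 9.621491432189941)
```

View pics/w4.png

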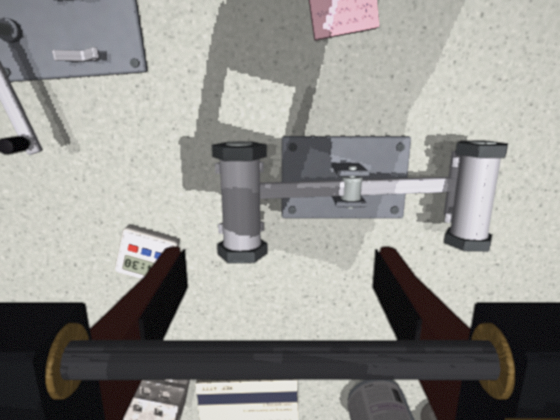

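Both canisters are seated (right at (240,200), left at (472,195)), with the left side fully down. I take the left one.

{"name": "servo_tool", "arguments": {"steps": [[[0,0.03,0],[0,0,0],1],[[0,0.034,-0.015],[0,0,0],1],[[0,0.034,-0.025],[0,0,0],1],[[0,0.034,-0.03],[0,0,0],1],[[0,0.034,-0.03],[0,0,0],1],[[0,0.034,-0.03],[0,0,0],1],[[0,0,-0.025],[0,0,0],1],[[0,0,0],[0,0,0],1]]}}

```text
t: 17.68
ee_pos: [572.4, 118.1, 134.4]
orientation: [0.181, -3.128, 0.002]
ft_force: [0.2, -0.8, 0.2]
width: 87.8
grasp_force: 0.0
```

{"name": "servo_tool", "arguments": {"steps": [[[0,0,0],[0,0,0],1],[[0,0,0],[0,0,0],1],[[0,0,0],[0,0,0],1],[[0,0,0],[0,0,0],1],[[0,0,0],[0,0,0],1],[[0,0,0],[0,0,0],1],[[0,0,0],[0,0,0],1],[[0,0,0],[0,0,0],1]]}}

```text
t: 18.35
ee_pos: [575.9, 117.2, 139.8]
orientation: [-0.177, 3.136, 0.0]
ft_force: [-0.1, 0.1, 0.1]
width: 87.7
grasp_force: 0.0
```

{"name": "servo_tool", "arguments": {"steps": [[[-0.0015,0.005,-0.005],[0,0,0],1],[[-0.0015,0.004,-0.015],[0,0,0],1],[[0,0,-0.02],[0,0,0],1],[[0,0,-0.02],[0,0,0],1],[[0,0,-0.015],[0,0,0],1],[[0,0,-0.007],[0,0,0],1],[[0,0,0],[0,0,0],1],[[0,0,0],[0,0,0],1]]}}

```text
t: 19.02
ee_pos: [572.6, 126.5, 57.3]
orientation: [0.177, -3.136, 0.0]
ft_force: [-0.3, 0.8, 1.1]
width: 87.7
grasp_force: 0.0
```

Close, then lift straight up gently.

{"name": "servo_tool", "arguments": {"steps": [[[0,0,0],[0,0,0],0],[[0,0,0],[0,0,0],-1],[[0,0,0],[0,0,0],-1],[[0,0,0],[0,0,0],-1],[[0,0,0],[0,0,0],-1],[[0,0,0],[0,0,0],-1],[[0,0,0],[0,0,0],-1],[[0,0,0],[0,0,0],-1]]}}

```text
t: 19.68
ee_pos: [572.7, 126.3, 57.5]
orientation: [-0.177, 3.137, 0.0]
ft_force: [-1.4, 4.6, 0.8]
width: 37.7
grasp_force: 3.1
```

{"name": "servo_tool", "arguments": {"steps": [[[0,0,0],[0,0,0],-1],[[0,0,0.005],[0,0,0],-1],[[0,0,0.01],[0,0,0],-1],[[0,0,0.02],[0,0,0],-1],[[0,0,0.03],[0,0,0],-1],[[0,0,0.035],[0,0,0],-1],[[0,0,0.035],[0,0,0],-1],[[0,0,0.035],[0,0,0],-1]]}}

```text
t: 20.35
ee_pos: [572.2, 125.9, 229.6]
orientation: [0.177, -3.136, 0.0]
ft_force: [0.4, -0.4, -2.1]
width: 36.0
grasp_force: 30.0
```

Run:
```python
from h import *
for n in("w3.npy","w4.npy","top0.npy"):
    k=np.load(n,allow_pickle=True).item();P=cloud(k);z=P[...,2]
    m=(np.hypot(P[...,0]-455,P[...,1]+320)<150)&(z>18)&(z<120)
    print(n)
    nl,L,S,C=cv2.connectedComponentsWithStats(m.astype(np.uint8))
    for i in range(1,nl):
        if S[i,4]>15:
            r=P[L==i];cc,s,an=cv2.minAreaRect(r[:,:2].astype(np.float32));print(S[i],np.round(cc,1),np.round(s,1),round(an,1),np.percentile(r[:,2],[5,50,98]).round(1))
    m=(z>6)&(z<14)&(np.hypot(P[...,0]-455,P[...,1]+320)<120);print("holder",m.sum(),cv2.minAreaRect(P[m][:,:2].astype(np.float32)))
```

```text
w3.npy
[  0  14  54  21 777] [ 481.2 -292.9] [10.4 42.7] 10.3 [20.2 29.8 39.3]
holder 5183 ((478.4598083496094, -287.42425537109375), (44.126304626464844, 106.5095443725586), 9.728286743164062)
w4.npy
[  0  18  19  25 369] [ 465.7 -370.6] [18.  22.8] 85.7 [18.5 20.6 34.6]
[ 52  47  46  15 495] [ 481.5 -294.6] [10.2 45.6] 10.6 [20.5 31.4 39.7]
[   0   61   43   94 1753] [ 540.3 -340.6] [89.6 15.7] 23.2 [ 63.7  69.8 103.7]
holder 9901 ((465.6074523925781, -315.46612548828125), (80.02250671386719, 157.04464721679688), 9.621491432189941)
top0.npy
[366 235  13  48 256] [ 515.8 -350.3] [135.9  21.8] 21.8 [ 21.9  68.7 101.8]
[344 264  14   7  49] [ 479.  -293.1] [13.4 43.6] 14.0 [18.4 27.1 41.1]
[343 281  14   6  44] [ 421.  -303.6] [14.3 42.5] 8.0 [23.2 29.4 36.9]
holder 906 ((453.287109375, -314.23138427734375), (227.2405548095703, 228.47987365722656), 75.83261108398438)
```

{"name": "servo_tool", "arguments": {"steps": [[[-0.005,-0.03,0.006],[0,0,0.4],-1],[[-0.005,-0.036,0.006],[0,0,0.4],-1],[[-0.005,-0.036,0.006],[0,0,0.4],-1],[[-0.005,-0.036,0.006],[0,0,0.4],-1],[[-0.005,-0.036,0.006],[0,0,0.4],-1],[[-0.005,-0.036,0.006],[0,0,0.4],-1],[[-0.005,-0.036,0.006],[0,0,0.4],-1],[[-0.005,-0.036,0.006],[0,0,0.4],-1]]}}

```text
t: 21.02
ee_pos: [531.8, -157.5, 276.5]
orientation: [-0.265, 3.13, -0.001]
ft_force: [1.3, -0.8, -1.8]
width: 35.7
grasp_force: 30.0
```

{"name": "servo_tool", "arguments": {"steps": [[[-0.005,-0.03,0.006],[0,0,0],-1],[[-0.005,-0.03,0.006],[0,0,0],-1],[[0,0,0],[0,0,0],-1],[[0,0,0],[0,0,0],-1],[[0,0,0],[0,0,0],-1],[[0,0,0],[0,0,0],-1],[[0,0,0],[0,0,0],-1],[[0,0,0],[0,0,0],-1]]}}

```text
t: 21.68
ee_pos: [522.8, -214.6, 287.3]
orientation: [0.267, -3.13, -0.001]
ft_force: [1.0, -0.0, -1.4]
width: 35.8
grasp_force: 30.0
```

Run:
```python
from h import *
k=cam("wrist");np.save("w5.npy",k,allow_pickle=True);cv2.imwrite("pics/w5.png",k["c"]);P=cloud(k);z=P[...,2];o=k["o"]
print(o["t"],o["ee_pos"],R.from_rotvec(o["orientation"]).as_matrix()[:,1].round(3))
m=(np.hypot(P[...,0]-475,P[...,1]+320)<150)&(z>18)&(z<120)
nl,L,S,C=cv2.connectedComponentsWithStats(m.astype(np.uint8))
for i in range(1,nl):
    if S[i,4]>15:
        r=P[L==i];cc,s,an=cv2.minAreaRect(r[:,:2].astype(np.float32));print(S[i],np.round(cc,1),np.round(s,1),round(an,1),np.percentile(r[:,2],[5,50,98]).round(1))
m=(z>6)&(z<14)&(np.hypot(P[...,0]-455,P[...,1]+320)<120);print("holder",m.sum(),cv2.minAreaRect(P[m][:,:2].astype(np.float32)))
m=(z>98)&(z<110)&(np.hypot(P[...,0]-565,P[...,1]+328)<40);print("knob",m.sum(),cv2.minAreaRect(P[m][:,:2].astype(np.float32)),np.median(P[m][:,2]))
print("R",canister(P,597,-110,75,92,150))
```

```text
21.6833 [ 522.79924751 -214.63558443  287.27196962] [-0.17   0.986  0.   ]
[187  53  45  12 480] [ 422.6 -305.5] [ 9.9 45.3] 10.2 [21.1 31.2 39.6]
[ 108   77   68  141 2873] [ 518.3 -351.2] [138.2  20.5] 21.7 [ 20.6  69.8 103.6]
[191 113  43  11 405] [ 481.6 -295.6] [10. 46.] 10.4 [21.3 31.3 39.7]
holder 11528 ((455.9296875, -321.926513671875), (100.15879821777344, 164.86524963378906), 10.245870590209961)
knob 219 ((570.4405517578125, -328.0952453613281), (15.138386726379395, 14.981287002563477), 2.4529595375061035) 103.03439271797129
R (array([ 583.4, -114.9]), array([83.8, 50.4]), 0.6, 'bodytop', np.float64(124.1), 'ridge', array([ 583.8, -111.8]))
```

View pics/w5.png

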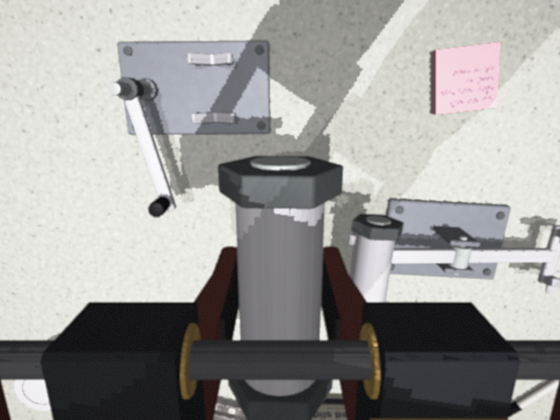

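The picture shows the cradle saddles at (210,58) and (213,117), the bar from the post at (135,88) to the knob at (158,207). The measured sizes agree with the text (plate 100x165, knob top 103, arm 115).

{"name": "servo_tool", "arguments": {"steps": [[[-0.01,-0.013,-0.015],[0,0,0],-1],[[-0.01,-0.013,-0.025],[0,0,0],-1],[[-0.01,-0.013,-0.028],[0,0,0],-1],[[-0.01,-0.013,-0.028],[0,0,0],-1],[[-0.01,-0.013,-0.028],[0,0,0],-1],[[-0.01,-0.013,-0.028],[0,0,0],-1],[[-0.01,-0.01,-0.02],[0,0,0],-1],[[0,0,0],[0,0,0],-1]]}}

```text
t: 22.4
ee_pos: [449.1, -302.9, 111.4]
orientation: [0.263, -3.124, -0.007]
ft_force: [-0.1, 0.4, -2.0]
width: 35.7
grasp_force: 30.0
```

{"name": "servo_tool", "arguments": {"steps": [[[0,0,0],[0,0,0],-1],[[0,0,0],[0,0,0],-1],[[0,0,0],[0,0,0],-1],[[0,0,0],[0,0,0],-1],[[0,0,0],[0,0,0],-1],[[0,0,0],[0,0,0],-1],[[0,0,0],[0,0,0],-1],[[0,0,0],[0,0,0],-1]]}}

```text
t: 23.07
ee_pos: [452.9, -303.7, 115.7]
orientation: [-0.265, 3.13, -0.0]
ft_force: [0.6, -0.1, -1.3]
width: 35.8
grasp_force: 30.0
```

{"name": "servo_tool", "arguments": {"steps": [[[0,0.0015,-0.015],[0,0,0],-1],[[-0.0005,0.0015,-0.02],[0,0,0],-1],[[0,0,-0.02],[0,0,0],-1],[[0,0,-0.015],[0,0,0],-1],[[0,0,-0.008],[0,0,0],-1],[[0,0,-0.003],[0,0,0],-1],[[0,0,0],[0,0,0],-1],[[0,0,0],[0,0,0],-1]]}}

```text
t: 23.73
ee_pos: [452.6, -301.0, 35.0]
orientation: [-0.265, 3.13, -0.001]
ft_force: [-0.2, -0.1, -1.7]
width: 35.7
grasp_force: 30.0
```

{"name": "servo_tool", "arguments": {"steps": [[[0,0.0005,-0.001],[0,0,0],-1],[[0,0,-0.001],[0,0,0],-1],[[0,0,-0.001],[0,0,0],-1],[[0,0,0],[0,0,0],-1],[[0,0,0],[0,0,0],-1],[[0,0,0],[0,0,0],-1],[[0,0,0],[0,0,0],-1],[[0,0,0],[0,0,0],-1]]}}

```text
t: 24.4
ee_pos: [452.7, -300.2, 32.4]
orientation: [-0.265, 3.129, -0.001]
ft_force: [-0.2, 4.0, 4.9]
width: 35.5
grasp_force: 30.0
```

{"name": "servo_tool", "arguments": {"steps": [[[0,0,0],[0,0,0],-0.1],[[0,0,0],[0,0,0],0.1],[[0,0,0],[0,0,0],0.4],[[0,0,0],[0,0,0],0.4],[[0,0,0],[0,0,0],0.4],[[0,0,0],[0,0,0],0.4],[[0,0,0.01],[0,0,0],0.4],[[0,0,0.02],[0,0,0],0.4]]}}

```text
t: 25.07
ee_pos: [450.8, -299.3, 60.3]
orientation: [0.264, -3.127, -0.004]
ft_force: [-0.1, 0.3, -0.4]
width: 61.5
grasp_force: 0.0
```

{"name": "servo_tool", "arguments": {"steps": [[[0,0,0.03],[0,0,0],0.4],[[0,0,0.03],[0,0,0],0.4],[[0,0,0.03],[0,0,0],0.4],[[0,0,0.03],[0,0,0],0.4],[[0.01,0,0.03],[0,0,0],0.4],[[0.02,0,0.03],[0,0,-7],0.4],[[0.02,0,0.03],[0,0,-7],0.4],[[0.02,0,0],[0,0,-7],0.4]]}}

```text
t: 25.73
ee_pos: [525.4, -301.8, 279.3]
orientation: [0.319, 3.115, -0.007]
ft_force: [1.6, -0.5, 0.9]
width: 61.8
grasp_force: 0.0
```

{"name": "servo_tool", "arguments": {"steps": [[[0.015,-0.003,0],[0,0,-7],0.2],[[0.01,-0.003,0],[0,0,-7],0.2],[[0,-0.003,0],[0,0,-7],0.2],[[0,-0.003,0],[0,0,-7],0.2],[[0,-0.003,0],[0,0,-7],0.2],[[0,-0.003,0],[0,0,-7],0.2],[[0,-0.003,0],[0,0,-7],0.2],[[0,0,0],[0,0,-6],0.2]]}}

```text
t: 26.4
ee_pos: [546.9, -321.5, 272.1]
orientation: [1.727, 2.624, -0.0]
ft_force: [0.1, -0.5, -0.2]
width: 52.9
grasp_force: 0.0
```

Run:
```python
from h import *
for n in("wrist","top"):
    k=cam(n);np.save("x6.npy",k,allow_pickle=True);P=cloud(k);z=P[...,2];o=k["o"]
    if n=="wrist":
        y=R.from_rotvec(o["orientation"]).as_matrix()[:,1];print(o["t"],o["ee_pos"],np.degrees(np.arctan2(y[1],y[0])),o["qpos"].round(2),o["width"]);cv2.imwrite("pics/w6.png",k["c"])
    for a in((452,-300,75,30,68),(597,-110,75,92,150)):
        try: print(n,canister(P,*a))
        except Exception as e: print(n,"none")
    m=(z>98)&(z<110)&(np.hypot(P[...,0]-568,P[...,1]+328)<40);print("knob",m.sum(),P[m].mean(0) if m.any() else 0)
```

```text
26.4 [ 546.94175315 -321.5290357   272.10445461] 23.301908006181993 [-0.55  0.39  1.56 -0.    1.19 -0.96] 52.89994566100475
wrist (array([ 454.5, -299.9]), array([109.4,  49.7]), 10.2, 'bodytop', np.float64(64.9), 'ridge', array([ 455.5, -300.3]))
wrist (array([ 638.5, -125.6]), array([30.7, 10.1]), 7.3, 'bodytop', np.float64(120.6), 'ridge', array([ 648.4, -121. ]))
knob 232 [ 569.99802374 -328.00057667  102.91550049]
top (array([ 452.6, -298.1]), array([112.8,  49.3]), 9.9, 'bodytop', np.float64(66.5), 'ridge', array([ 449.7, -299.4]))
top (array([ 544. , -124.5]), array([10.4, 32.7]), -65.2, 'bodytop', np.float64(117.8), 'ridge', array([ 541.1, -127.6]))
knob 18 [ 567.64514218 -326.72151008  102.08376238]
```

View pics/w6.png

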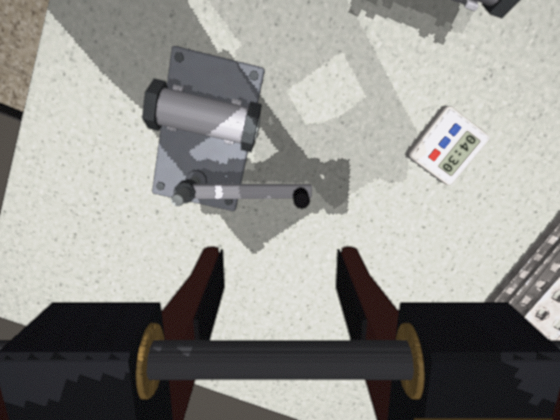

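The heavy canister lies in the cradle at (205,115), bar still aside, knob at (301,197). Now the knob.

{"name": "servo_tool", "arguments": {"steps": [[[0.005,-0.002,-0.015],[0,0,0],0.2],[[0.006,-0.002,-0.025],[0,0,0],0.2],[[0.006,-0.002,-0.025],[0,0,0],0.2],[[0.006,-0.001,-0.025],[0,0,0],0.2],[[0,0,-0.025],[0,0,0],0.2],[[0,0,-0.02],[0,0,0],0.2],[[0,0,0],[0,0,0],0.2],[[0,0,0],[0,0,0],0.2]]}}

```text
t: 27.17
ee_pos: [569.5, -327.6, 134.8]
orientation: [-1.714, -2.629, 0.0]
ft_force: [0.4, -0.8, -0.0]
width: 52.4
grasp_force: 0.0
```

{"name": "servo_tool", "arguments": {"steps": [[[0.0005,-0.0005,-0.015],[0,0,0],0.2],[[0,0,-0.015],[0,0,0],0.2],[[0,0,-0.012],[0,0,0],0.2],[[0,0,-0.007],[0,0,0],0.2],[[0,0,-0.003],[0,0,0],0.2],[[0,0,0],[0,0,0],0.2],[[0,0,0],[0,0,0],0.2],[[0,0,0],[0,0,0],0.2]]}}

```text
t: 27.83
ee_pos: [571.2, -329.0, 85.3]
orientation: [1.718, 2.629, 0.0]
ft_force: [0.5, -0.4, 0.3]
width: 52.9
grasp_force: 0.0
```

{"name": "servo_tool", "arguments": {"steps": [[[0,0,0],[0,0,0],-0.3],[[0,0,0],[0,0,0],-1],[[0,0,0],[0,0,0],-1],[[0,0,0],[0,0,0],-1],[[0,0,0],[0,0,0],-1],[[0,0,0],[0,0,0],-1],[[0,0,0],[0,0,0],-1],[[0,0,0],[0,0,0],-1]]}}

```text
t: 28.5
ee_pos: [571.6, -328.7, 84.8]
orientation: [1.718, 2.628, 0.001]
ft_force: [3.9, 1.8, 0.7]
width: 15.1
grasp_force: 30.0
```

{"name": "servo_tool", "arguments": {"steps": [[[0,0,0],[0,0,0],-1],[[0,0,0],[0,0,0],-1],[[0,0,0.004],[0,0,0],-1],[[0,0,0.005],[0,0,0],-1],[[0,0,0.005],[0,0,0],-1],[[0,0,0.004],[0,0,0],-1],[[0,0,0],[0,0,0],-1],[[0,0,0],[0,0,0],-1]]}}

```text
t: 29.17
ee_pos: [570.9, -328.5, 102.2]
orientation: [1.719, 2.629, 0.001]
ft_force: [5.1, 1.7, -5.2]
width: 15.2
grasp_force: 30.1
```

{"name": "servo_tool", "arguments": {"steps": [[[-0.0037,0.0077,0],[0,0,4.25],-1],[[-0.0042,0.0074,0],[0,0,4.25],-1],[[-0.0048,0.0071,0],[0,0,4.25],-1],[[-0.0053,0.0067,0],[0,0,4.25],-1],[[-0.0058,0.0063,0],[0,0,4.25],-1],[[-0.0062,0.0058,0],[0,0,4.25],-1],[[0,0,0],[0,0,0],-1],[[0,0,0],[0,0,0],-1]]}}

```text
t: 29.83
ee_pos: [540.0, -286.5, 101.7]
orientation: [-1.094, -2.943, -0.002]
ft_force: [5.7, 3.7, -5.6]
width: 15.0
grasp_force: 30.1
```

```bash
cat > arc.py <<'E'
from h import *
import sys
o=sensors.get_obs();p=o["ee_pos"];c=np.array([465.1,-374.4]);d=p[:2]-c;a=np.degrees(np.arctan2(d[1],d[0]))
y=R.from_rotvec(o["orientation"]).as_matrix()[:,1];print(o["t"],p.round(1),"r",np.hypot(*d),"ang",a,"tool",np.degrees(np.arctan2(y[1],y[0])),o["ft_force"].round(1),o["width"])
t=float(sys.argv[1]);n=int(sys.argv[2]);q=p[:2]
for i in range(1,n+1):
    b=np.radians(a+(t-a)*i/n);w=c+115*np.array([np.cos(b),np.sin(b)]);print((w-q).round(1),end=" ");q=w
E
python3 arc.py 76 6
```

```text
29.8333 [ 540.  -286.5  101.7] r 115.44729938067739 ang 49.57422533714697 tool 49.20282725125882 [ 5.7  3.7 -5.6] 15.024454040472758
[-7.2  5.1] [-7.3  4.9] [-7.7  4.3] [-8.   3.7] [-8.3  3.1] [-8.5  2.5]
```

{"name": "servo_tool", "arguments": {"steps": [[[-0.0065,0.006,0],[0,0,4.4],-1],[[-0.0073,0.0049,0],[0,0,4.4],-1],[[-0.0077,0.0043,0],[0,0,4.4],-1],[[-0.008,0.0037,0],[0,0,4.4],-1],[[-0.0083,0.0031,0],[0,0,4.4],-1],[[-0.0085,0.0025,0],[0,0,4.4],-1],[[0,0,0],[0,0,0],-1],[[0,0,0],[0,0,0],-1]]}}

```text
t: 30.5
ee_pos: [493.4, -262.5, 101.9]
orientation: [-0.398, -3.114, -0.002]
ft_force: [2.7, 4.7, -4.7]
width: 15.1
grasp_force: 30.1
```

```bash
python3 arc.py 101 6
```

```text
30.5 [ 493.4 -262.5  101.9] r 115.40155509830356 ang 75.7961216016917 tool 75.42392352145855 [ 2.7  4.7 -4.7] 15.082855639114623
[-8.3  1.4] [-8.3  1.2] [-8.4  0.5] [-8.4 -0.1] [-8.4 -0.7] [-8.3 -1.3]
```

{"name": "servo_tool", "arguments": {"steps": [[[-0.0083,0.0022,0],[0,0,4.2],-1],[[-0.0083,0.0012,0],[0,0,4.2],-1],[[-0.0084,0.0005,0],[0,0,4.2],-1],[[-0.0084,-0.0001,0],[0,0,4.2],-1],[[-0.0084,-0.0007,0],[0,0,4.2],-1],[[-0.006,-0.001,0],[0,0,3.6],-1],[[0,0,0],[0,0,0],-1],[[0,0,0],[0,0,0],-1]]}}

```text
t: 31.17
ee_pos: [446.0, -260.8, 102.1]
orientation: [0.272, -3.128, -0.002]
ft_force: [0.5, 4.1, -4.9]
width: 15.6
grasp_force: 30.1
```

```bash
python3 arc.py 101 2
```

```text
31.1667 [ 446.  -260.8  102.1] r 115.16391790944702 ang 99.52571801036775 tool 99.93743380558125 [ 0.5  4.1 -4.9] 15.599738724432882
[-1.4 -0.4] [-1.5 -0.3]
```

{"name": "servo_tool", "arguments": {"steps": [[[-0.0015,-0.0003,0],[0,0,0],-1],[[-0.0015,-0.0003,0],[0,0,0],-1],[[0,0,0],[0,0,0],-1],[[0,0,-0.003],[0,0,0],-1],[[0,0,-0.004],[0,0,0],-1],[[0,0,-0.004],[0,0,0],-1],[[0,0,-0.002],[0,0,0],-1],[[0,0,0],[0,0,0],-1]]}}

```text
t: 31.83
ee_pos: [444.0, -261.2, 89.4]
orientation: [0.275, -3.129, -0.002]
ft_force: [-0.9, 5.8, -0.5]
width: 15.5
grasp_force: 30.0
```

{"name": "servo_tool", "arguments": {"steps": [[[0,0,-0.0005],[0,0,0],-1],[[0,0,0],[0,0,0],-0.5],[[0,0,0],[0,0,0],-0.2],[[0,0,0],[0,0,0],0],[[0,0,0],[0,0,0],0],[[0,0,0],[0,0,0],0],[[0,0,0.01],[0,0,0],0],[[0,0,0.02],[0,0,0],0]]}}

```text
t: 32.5
ee_pos: [442.3, -261.1, 118.0]
orientation: [0.278, -3.126, -0.004]
ft_force: [0.6, 0.1, 0.1]
width: 43.6
grasp_force: 0.0
```

{"name": "servo_tool", "arguments": {"steps": [[[0,0,0.03],[0,0,0],0],[[0,0,0.03],[0,0,0],0],[[0,0,0.03],[0,0,0],0],[[0,0,0.03],[0,0,0],0],[[0.02,0.02,0.03],[0,0,0],0],[[0.02,0.03,0.02],[0,0,0],0],[[0.02,0.03,0],[0,0,0],0],[[0.02,0.03,0],[0,0,0],0]]}}

```text
t: 33.17
ee_pos: [525.1, -151.0, 292.0]
orientation: [-0.276, 3.125, -0.003]
ft_force: [0.4, 0.4, 0.1]
width: 44.2
grasp_force: 0.0
```

{"name": "servo_tool", "arguments": {"steps": [[[0.01,0.01,0],[0,0,0],0],[[0,0,0],[0,0,0],0],[[0,0,0],[0,0,0],0],[[0,0,0],[0,0,0],0],[[0,0,0],[0,0,0],0],[[0,0,0],[0,0,0],0],[[0,0,0],[0,0,0],0],[[0,0,0],[0,0,0],0]]}}

```text
t: 33.83
ee_pos: [533.3, -142.4, 289.0]
orientation: [0.277, -3.129, 0.0]
ft_force: [0.1, -0.5, -0.1]
width: 43.8
grasp_force: 0.0
```

Run:
```python
from h import *
k=cam("wrist");P=cloud(k);z=P[...,2];o=k["o"];print(o["t"],o["ee_pos"],o["ft_force"].round(1));cv2.imwrite("pics/w7.png",k["c"])
m=(z>98)&(z<112)&(np.hypot(P[...,0]-445,P[...,1]+261)<40);q=P[m];print("knob",len(q),q.mean(0),np.median(q[:,2]))
d=q.mean(0)[:2]-[465.1,-374.4];print(np.degrees(np.arctan2(d[1],d[0])),np.hypot(*d))
try: print("R",canister(P,597,-110,75,92,150))
except Exception as e: print(e)
```

```text
33.8333 [ 533.27460789 -142.3997462   288.95605021] [ 0.1 -0.5 -0.1]
knob 316 [ 444.64544595 -259.81427585  105.82615333] 106.31879437011867
100.12119121255382 116.3970659400229
R (array([ 596.8, -109.7]), array([109.9,  49.8]), 6.4, 'bodytop', np.float64(124.2), 'ridge', array([ 595.8, -109.6]))
```

View pics/w7.png

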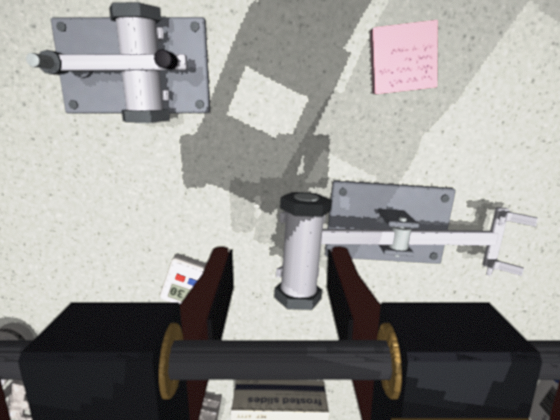

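The bar lies across the canister (knob at (168,60)). Its knob top is at 106.3 mm, so the lift is about 3.3 mm, and the swing is at its stop. The lighter canister at (302,250) is still on its raised pan.

```bash
python3 -c "
from workcell import close_job
print(close_job())"
```

```text
the job is handed in; nothing more can be done
None
```

The job is handed in at about 34 s: my last measurements show the heavier canister in the cradle with the clamp bar pressing on it (lift about 3.3 mm), and the lighter one on its raised pan with the beam still tipped; `close_job()` returned no verdict.

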